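# Set the day wheel of the blue-lidded food box

### The arm

A 7-joint arm with a two-finger parallel gripper is mounted at the origin on the work surface. World frame = base frame: x ahead of the robot, y to its left, z up, the work surface at z = 0. Lengths are in m, angles in rad, forces in N, time in s.
With the tool pointing down it reaches from about 0.4 to 0.85 m from the base axis. Payload 6.9 kg.
Tool frame: the origin (TCP) lies between the finger pads; the fingertips stand robot.finger_overhang ahead of it and the grasp point (between the pads) is the TCP (robot.finger_overhang is the distance from the TCP to the fingertips, in m); z points along the fingers, y is the direction in which the jaws open and shut (so a half turn about z gives the same grasp; the last joint's range is limited). The gripper opens to 85 mm and grips with 20 to 120 N. Pads are 22 mm wide; open, the fingers measure 114 mm over their backs; the gripper's body (76 mm by 85 mm) begins 54 mm behind the grasp point. The pads swing forward as they close: fully open they stand 13 mm farther back than shut.
Start: joints at [-1.107, 0.507, -0.238, 1.5, 0.126, 1.149, -0.155], TCP at [0.219, 0.585, 0.25] pointing down, gripper open.
Joint ranges: [-3.08, 3.08], [-0.24, 2.05], [-1.43, 1.35], [0, 2.5], [-1.52, 4.66], [0.17, 1.96], [-2.89, 2.89]. Speed limits (rad/s): [2.39, 2.39, 3.14, 3.14, 3.14, 3.14, 3.14].

### API

Orientations are given as a unit quaternion [w, x, y, z].
In Python, from station import telemetry, imaging, robot gives the robot as it stands. The module is installed in compiled form; this text tells all that it offers.
- The arm moves only by the tool send_rows, never from a script. Its argument "plan" is a list of rows, each an object of numbers: "tx", "ty", "tz": the shift along the world's x, y, z in units of 3 cm (1.0 is 3 cm); "ax", "ay", "az": the turn, a rotation vector about the world's x, y, z in units of 2 pi rad (1.0 is 2 pi rad); "gripper": the closure, from -1 (fully open) to 1 (shut). A call has 1 to 5 rows; each row shifts and turns the commanded pose from where the row before left it; what a row does not reach is not made up. A row lasts 1/12 s, in which the tool goes at most 41.7 mm and 7.16 degrees, less where a joint would pass 70% of its speed; a pose out of reach is approached as far as the arm can. A call with a number of a shift or a turn outside -1 to 1 is refused whole. A call with a gripper value outside its range is refused whole. The fingers move at their own pace and stop on an object; the grip force is fixed at half the most. Time passes only in rows, so rows that do not move let the fingers close. It gives the time, the measured TCP pose, the force and the opening at its end, in the units of the state.
- telemetry.observe(): the state, without advancing time (a new reading comes with each control period).
- imaging.read_camera(name): name is "scene" or "top"; returns the picture (400x640x3 uint8, red, green, blue); there is no depth.
- imaging.get_calibration(name): a dict with "camera_matrix" (3x3 intrinsics, pixels), "cam_to_world" (4x4, takes a point from camera to world coordinates). Camera axes: x right, y down, z forward; pixel columns grow to the right and rows downward; lengths in m; the calibration is good to about 2 mm. A picture is of the moment at which its call begins. get_calibration takes no time and is no camera call.
- robot.finish_job(): hands the job in, once; it reports no verdict.
The state is a dict: "time_s": time; "q": joint angles; "qd": joint speeds; "tau": joint torques, N m; "position": TCP position; "eef_rot": TCP orientation; "ft_force": force on the tool from outside, world axes, zero at the start; "torque": the same for the moment, N m; "gripper_width": finger opening in m.
Only numpy, scipy, OpenCV 4.12 (cv2) and the standard library are available. Lean on these libraries where they do the work, as an engineer would, in place of code of your own. Each camera call takes 0.05 s, during which the arm holds its last target.

### The job

With a closed fingertip, gently flick the day wheel in the lid of the blue-lidded food box clockwise (seen from above), click by click, until its orange tab rests at the yellow pointer, and do not run past it. Only push the wheel's tabs: the box stays standing where it is, and the red-lidded box with its own wheel and everything else on the counter is left alone.

Things in the scene. Friction and masses are not known exactly. Their poses are not given: they have to be found in the camera images.
- blue_box: Food box with clear walls and a bright blue lid, about 0.9 kg with its wheel, standing loose on the counter. The lid is 170 x 170 mm, its top face 92 mm above the box's underside. Origin: centre of the underside; z up. The wheel's vertical axis passes through the origin. The yellow pointer lies flat on the lid on the box's own -x side, 72 mm from the axis.
- blue_box_pointer (a point): The yellow pointer mark (flat, about 20 mm long) on the blue lid, at lid height, 72 mm from the wheel's axis towards the box's -x side.
- blue_wheel (a joint): Angle of the blue box's day wheel (rad); grows clockwise seen from above; 0 when the orange tab is at the yellow pointer. Starts 2 to 4 clicks below 0. It rests at every multiple of 0.8976 (1/7 turn): pushed a little past half a click it snaps on to the next rest, short of that it snaps back. Needs about 1 to 1.5 N at the tabs. Stops: 5 clicks before and 1.4 after 0, so it cannot be brought round backwards.
- blue_wheel_hub (a point): Centre of the top of the blue box's white day wheel, on its vertical axis, 19 mm above the lid. The wheel lies flat on the lid: a disc of 38 mm radius with seven upright tabs evenly spaced round its edge, six white and one orange.
- blue_wheel_tab (a point): Top of the wheel's orange tab, 55 mm from its axis, 22 mm above the lid; turns with the wheel. All seven tabs are alike: 7 mm thick, reaching from 34 to 62 mm from the axis and from 4 to 22 mm above the lid. The free gap between neighbours is about 43 mm wide, 58 mm from the axis. An orange stripe on the disc runs in from this tab.
- red_box: The same box with a red lid, to be left alone. Origin: centre of the underside.
- red_wheel (a joint): Angle of the red box's wheel, made like the blue one's; it already reads 0 (orange tab at its pointer) and must stay there.
- mug: White mug, 76 mm across, 85 mm high, bystander. Origin: centre of the underside.
- mill_a: Brown wooden pepper mill, 42 mm across, 105 mm high, bystander. Origin: centre of the underside.
- mill_b: Second wooden mill, alike.
- jar: Glass jar with red cap, 72 mm across, 110 mm high, bystander. Origin: centre of the underside.
- jug: Glass jug with handle, 116 mm across, 185 mm high, bystander. Origin: centre of the underside.
- spoon: Steel spoon lying on the counter, bystander.
- tub: Small clear tub with red lid, 130 x 110 x 62 mm, bystander. Origin: centre of the underside.

How it is judged:
At the end, for the whole second after the job is handed in: The blue box's wheel rests with its orange tab within 0.2 rad of the yellow pointer; the blue box stands upright and at rest within 25 mm of where it was, pointer included; the red box's wheel still reads 0 (within 0.2 rad); every other thing is within 20 mm of where it was (value of joint blue_wheel between -0.2 and 0.2 rad and velocity of joint blue_wheel between -0.1 and 0.1 rad/s and value of joint red_wheel between -0.2 and 0.2 rad and distance of each of blue_box_pointer, blue_box from where it was at the start of the episode below 0.025 m and linear speed of blue_box below 0.01 m/s and angle between blue_box's own z axis and vertical below 0.05 rad and distance of each of red_box, mug, mill_a, mill_b, jar, jug, spoon, tub from where it was at the start of the episode below 0.02 m); the robot touches nothing.
It fails at once if the wheel is run past the pointer (by more than half a click) (value of joint blue_wheel above 0.5 rad).
It fails at once if the blue box is lifted, tipped, or shoved or twisted out of place (more than 25 mm) (height (world z) of blue_box above 0.012 m or angle between blue_box's own z axis and vertical above 0.12 rad or distance of any of blue_box, blue_box_pointer from where it was at the start of the episode above 0.025 m).
It fails at once if the blue box or its wheel is pressed or pinched hard (over 20 N by the fingers) (contact force between the fingers and blue_box above 20 N).
It fails at once if the red box's wheel is turned (value of joint red_wheel above 0.3 rad or value of joint red_wheel below -0.3 rad).
It fails at once if the red box or any other bystander is moved more than 20 mm (distance of any of red_box, mug, mill_a, mill_b, jar, jug, spoon, tub from where it was at the start of the episode above 0.02 m).
It also fails if it takes over 67 s, if anything falls off the work surface, if the arm or the gripper's body presses on something with over 40 N, if the wrist force passes 120 N, or if a joint passes its speed limit or range.

## Working session

There is one attempt and no reset: what is moved stays moved. The work goes in short steps, Python scripts to look and compute and a tool call to move; the robot and the scene stay as the last step left them, time stands still between calls to the robot, and variables do not carry over. Pictures are saved under pics/ and viewed, and the job is handed in when it is done.

Besides the shell and the picture viewer there is one more tool, called after "Request:" as name(argument=value, ...) on one line, values as JSON. send_rows: Moves the arm, as the interface text tells. Shifts and turns lie within -1 to 1; 1 stands for 3 cm of shift or 2 pi rad of turn. Its arguments: {"type":"object","properties":{"plan":{"type":"array"}},"required":["plan"]}

```bash
mkdir -p pics; python3 - <<'E'
from station import telemetry, imaging, robot
import cv2
s=telemetry.observe(); print({k:s[k] for k in('time_s','position','eef_rot','ft_force','gripper_width')},robot.finger_overhang)
for n in('scene','top'):
    im=imaging.read_camera(n); cv2.imwrite(f'pics/{n}0.png',im[:,:,::-1]); c=imaging.get_calibration(n); print(n,c)
E
```

```text
{'time_s': 0.0, 'position': array([0.21939021, 0.58473448, 0.24943105]), 'eef_rot': array([-1.25410600e-04,  1.78426392e-01,  9.83952870e-01, -8.69467842e-04]), 'ft_force': array([1.33800531, 0.53993586, 0.14417992]), 'gripper_width': 0.08546505262495106} 0.019
scene {'camera_matrix': array([[386.21779056,   0.        , 320.65992867],
       [  0.        , 386.21779056, 203.46663017],
       [  0.        ,   0.        ,   1.        ]]), 'cam_to_world': array([[ 0.35691078,  0.68292618, -0.63735902,  1.32916247],
       [ 0.93413691, -0.26217701,  0.2421806 , -0.27449081],
       [-0.00170941, -0.68181745, -0.73152036,  0.95446685],
       [ 0.        ,  0.        ,  0.        ,  1.        ]])}
top {'camera_matrix': array([[508.92693636,   0.        , 326.43203277],
       [  0.        , 508.92693636, 191.86087903],
       [  0.        ,   0.        ,   1.        ]]), 'cam_to_world': array([[ 2.00150669e-02, -9.91165243e-01,  1.31113912e-01,
         3.51889315e-01],
       [-9.99793556e-01, -1.93831554e-02,  6.09412779e-03,
         1.40399983e-04],
       [-3.49888631e-03, -1.31208819e-01, -9.91348578e-01,
         1.78940536e+00],
       [ 0.00000000e+00,  0.00000000e+00,  0.00000000e+00,
         1.00000000e+00]])}
```

View pics/scene0.png

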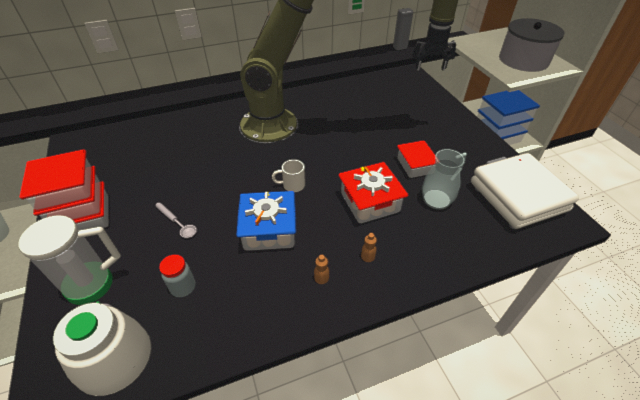

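View pics/top0.png

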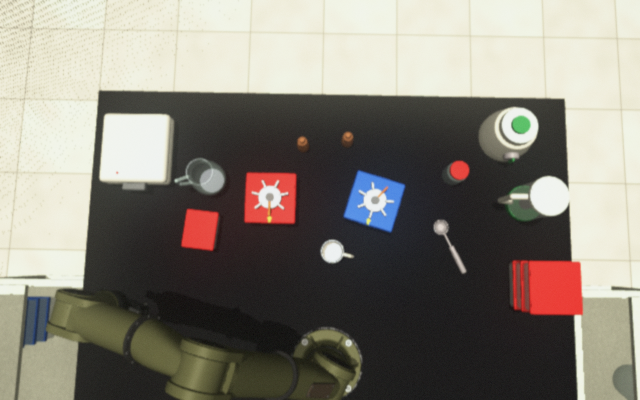

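The top view shows the blue lid centred near (375,201), its pointer near (369,221) and the orange tab near (384,189). The red box is at (270,197), the mug at (333,251) and the mills at (302,143) and (348,138).

```bash
cat > h.py <<'E'
from station import telemetry, imaging, robot
import cv2, numpy as np
def ray(n,px,z):
    c=imaging.get_calibration(n);K=c['camera_matrix'];T=c['cam_to_world']
    d=T[:3,:3]@np.linalg.inv(K)@np.array([px[0],px[1],1.]);o=T[:3,3]
    return o+d*(z-o[2])/d[2]
def proj(n,p):
    c=imaging.get_calibration(n);K=c['camera_matrix'];T=np.linalg.inv(c['cam_to_world'])
    v=K@(T[:3,:3]@np.array(p)+T[:3,3]);return v[:2]/v[2]
def crop(n,im,c,r,s,name):
    x,y=int(c[0]),int(c[1]);a=im[max(y-r,0):y+r,max(x-r,0):x+r]
    cv2.imwrite(name,cv2.resize(a,None,fx=s,fy=s,interpolation=cv2.INTER_CUBIC)[:,:,::-1])
def blobs(im,lo,hi,box):
    h=cv2.cvtColor(im,cv2.COLOR_RGB2HSV);m=cv2.inRange(h,np.array(lo),np.array(hi));k=np.zeros_like(m);k[box[1]:box[3],box[0]:box[2]]=1
    return m*k
def wheel(im,n='top',box=(335,160,415,240)):
    blue=blobs(im,(100,120,60),(125,255,255),box)
    pts=cv2.findNonZero(cv2.morphologyEx(blue,cv2.MORPH_OPEN,np.ones((3,3))))
    h=cv2.convexHull(pts)
    w=np.array([ray(n,p[0],.092)[:2] for p in h],np.float32)
    r=cv2.minAreaRect(w)
    out={'lid':r}
    for nm,lo,hi,z in(('orange',(3,140,80),(19,255,255),.1),('yellow',(22,120,100),(35,255,255),.092)):
        m=blobs(im,lo,hi,box);p=cv2.findNonZero(m)
        if p is not None: out[nm]=(len(p),ray(n,p.reshape(-1,2).mean(0),z)[:2])
    return out
E
python3 - <<'E'
from h import *
im=cv2.imread('pics/top0.png')[:,:,::-1].copy()
print(wheel(im)); crop('top',im,(375,201),45,8,'pics/c0.png')
im=cv2.imread('pics/scene0.png')[:,:,::-1].copy()
print(wheel(im,'scene',(225,180,305,240)));crop('scene',im,(267,212),40,9,'pics/c1.png')
for nm,p,z in(('mug',(331,251),.085),('red',(270,197),.092),('millA',(302,140),.1),('millB',(348,136),.1),('hub',(375,200.5),.111)):print(nm,ray('top',p,z))
E
```

```text
{'lid': ((0.5495871305465698, -0.1498030722141266), (0.17430202662944794, 0.17687717080116272), 73.32947540283203), 'yellow': (3, array([ 0.48325011, -0.13121344]))}
{'lid': ((0.5591662526130676, -0.15549364686012268), (0.17238333821296692, 0.19079047441482544), 73.00152587890625), 'orange': (39, array([ 0.57222901, -0.18026898])), 'yellow': (2, array([ 0.48306561, -0.12874888]))}
mug [ 0.37917775 -0.00854918  0.085     ]
red [0.55525559 0.19987001 0.092     ]
millA [0.75126623 0.09700871 0.1       ]
millB [ 0.76815579 -0.0589033   0.1       ]
hub [ 0.54811304 -0.1512461   0.111     ]
```

View pics/c0.png

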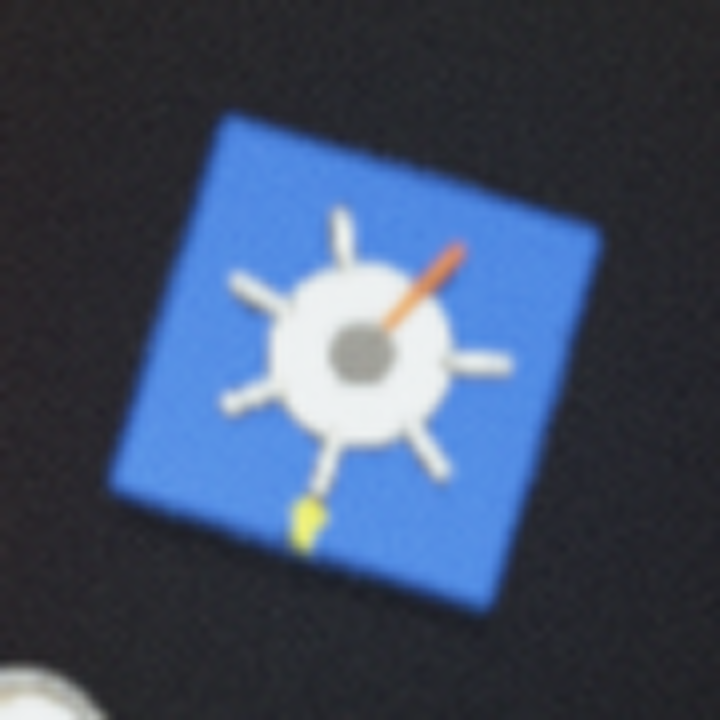

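View pics/c1.png

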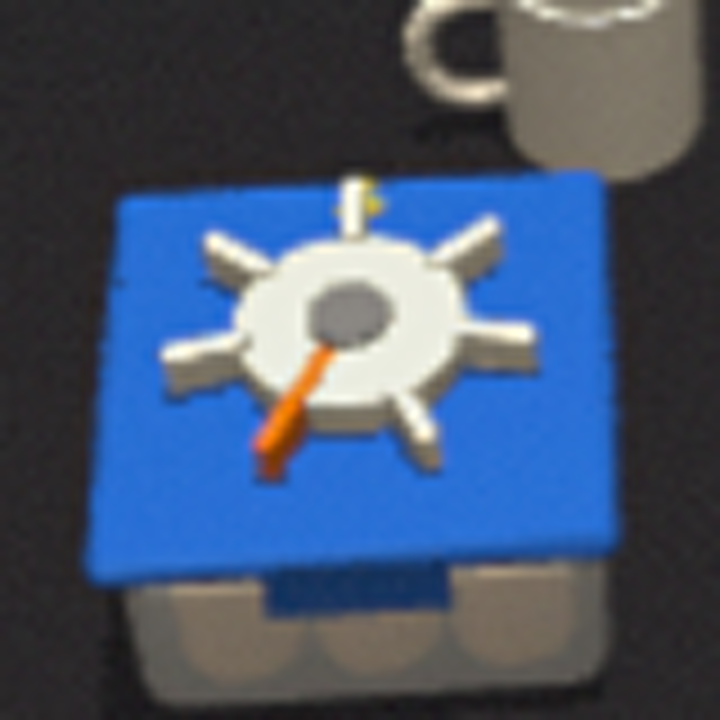

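Clockwise from the orange tab come the right tab, the lower-right tab, then the one at the pointer, so it needs 3 clicks. The wheel axis is near (0.5495, -0.150) and the pointer direction is about 163°. I'll insert the closed fingertip in the gap at 86° and sweep it clockwise about the axis.

Request:
send_rows(plan=[{"tx": 0.48, "ty": -0.98, "tz": 0, "az": 0.009, "gripper": 1}, {"tx": 0.48, "ty": -0.98, "tz": 0, "az": 0.009, "gripper": 1}, {"tx": 0.48, "ty": -0.98, "tz": 0, "az": 0.009, "gripper": 1}, {"tx": 0.48, "ty": -0.98, "tz": 0, "az": 0.009, "gripper": 1}, {"tx": 0.48, "ty": -0.98, "tz": 0, "az": 0.009, "gripper": 1}])

```text
validation failed for argument at $.pl...
```

Request:
send_rows(plan=[{"tx": 0.48, "ty": -0.98, "gripper": 1}, {"tx": 0.48, "ty": -0.98, "gripper": 1}, {"tx": 0.48, "ty": -0.98, "gripper": 1}, {"tx": 0.48, "ty": -0.98, "gripper": 1}, {"tx": 0.48, "ty": -0.98, "gripper": 1}])

```text
validation failed for argument at $.pl...
```

Request:
send_rows(plan=[{"tx": 0.48, "ty": -0.98, "gripper": 1}, {"tx": 0.48, "ty": -0.98, "gripper": 1}, {"tx": 0.48, "ty": -0.98, "gripper": 1}, {"tx": 0.48, "ty": -0.98, "gripper": 1}, {"tx": 0.48, "ty": -0.98, "gripper": 1}])

```text
validation failed for argument at $.pl...
```

Request:
send_rows(plan=[{"tx": 0.48, "ty": -0.98, "gripper": 1}, {"tx": 0.48, "ty": -0.98, "gripper": 1}, {"tx": 0.48, "ty": -0.98, "gripper": 1}, {"tx": 0.48, "ty": -0.98, "gripper": 1}, {"gripper": 1}])

```text
validation failed for argument at $.pl...
```

The calls were refused, possibly because every row needs all seven keys, so I'm testing that with one row.

Request:
send_rows(plan=[{"tx": 0.48, "ty": -0.98, "tz": 0, "ax": 0, "ay": 0, "az": 0.009, "gripper": 1}])

```text
time_s: 0.18
position: [0.2293, 0.5598, 0.2493]
eef_rot: [-0.002, 0.147, 0.989, 0.001]
ft_force: [-1.0, -0.7, -0.0]
gripper_width: 0.0753
```

Request:
send_rows(plan=[{"tx": 0.48, "ty": -0.98, "tz": 0, "ax": 0, "ay": 0, "az": 0.01, "gripper": 1}, {"tx": 0.48, "ty": -0.98, "tz": 0, "ax": 0, "ay": 0, "az": 0.01, "gripper": 1}, {"tx": 0.48, "ty": -0.98, "tz": 0, "ax": 0, "ay": 0, "az": 0.01, "gripper": 1}, {"tx": 0.48, "ty": -0.98, "tz": 0, "ax": 0, "ay": 0, "az": 0.008, "gripper": 1}, {"tx": 0.48, "ty": -0.98, "tz": 0, "ax": 0, "ay": 0, "az": 0, "gripper": 1}])

```text
time_s: 0.6
position: [0.3062, 0.4071, 0.2499]
eef_rot: [-0.0, 0.03, 1.0, -0.0]
ft_force: [0.8, 0.6, -0.2]
gripper_width: 0.0123
```

Request:
send_rows(plan=[{"tx": 0.48, "ty": -0.98, "tz": 0, "ax": 0, "ay": 0, "az": 0, "gripper": 1}, {"tx": 0.48, "ty": -0.98, "tz": 0, "ax": 0, "ay": 0, "az": 0, "gripper": 1}, {"tx": 0.48, "ty": -0.98, "tz": 0, "ax": 0, "ay": 0, "az": 0, "gripper": 1}, {"tx": 0.48, "ty": -0.98, "tz": 0, "ax": 0, "ay": 0, "az": 0, "gripper": 1}, {"tx": 0.48, "ty": -0.98, "tz": 0, "ax": 0, "ay": 0, "az": 0, "gripper": 1}])

```text
time_s: 1.02
position: [0.3781, 0.2601, 0.2501]
eef_rot: [-0.0, 0.032, 0.999, -0.0]
ft_force: [1.2, 0.2, -0.5]
gripper_width: 0.0001
```

Request:
send_rows(plan=[{"tx": 0.48, "ty": -0.98, "tz": 0, "ax": 0, "ay": 0, "az": 0, "gripper": 1}, {"tx": 0.48, "ty": -0.98, "tz": 0, "ax": 0, "ay": 0, "az": 0, "gripper": 1}, {"tx": 0.48, "ty": -0.98, "tz": 0, "ax": 0, "ay": 0, "az": 0, "gripper": 1}, {"tx": 0.48, "ty": -0.98, "tz": 0, "ax": 0, "ay": 0, "az": 0, "gripper": 1}, {"tx": 0.48, "ty": -0.98, "tz": 0, "ax": 0, "ay": 0, "az": 0, "gripper": 1}])

```text
time_s: 1.43
position: [0.4501, 0.1131, 0.2502]
eef_rot: [-0.0, 0.032, 0.999, -0.0]
ft_force: [0.4, 0.7, -0.7]
gripper_width: 0.0002
```

Request:
send_rows(plan=[{"tx": 0.48, "ty": -0.98, "tz": 0, "ax": 0, "ay": 0, "az": 0, "gripper": 1}, {"tx": 0.48, "ty": -0.98, "tz": 0, "ax": 0, "ay": 0, "az": 0, "gripper": 1}, {"tx": 0.48, "ty": -0.98, "tz": 0, "ax": 0, "ay": 0, "az": 0, "gripper": 1}, {"tx": 0.48, "ty": -0.98, "tz": 0, "ax": 0, "ay": 0, "az": 0, "gripper": 1}, {"tx": 0, "ty": 0, "tz": 0, "ax": 0, "ay": 0, "az": 0, "gripper": 1}])

```text
time_s: 1.85
position: [0.5094, -0.0099, 0.2498]
eef_rot: [0.0, 0.036, 0.999, -0.002]
ft_force: [-0.0, -1.1, 0.2]
gripper_width: 0.0001
```

Request:
send_rows(plan=[{"tx": 0.37, "ty": -0.69, "tz": -0.75, "ax": 0, "ay": 0, "az": 0, "gripper": 1}, {"tx": 0.37, "ty": -0.69, "tz": -0.75, "ax": 0, "ay": 0, "az": 0, "gripper": 1}, {"tx": 0.37, "ty": -0.69, "tz": -0.75, "ax": 0, "ay": 0, "az": 0, "gripper": 1}, {"tx": 0.36, "ty": -0.69, "tz": -0.75, "ax": 0, "ay": 0, "az": 0, "gripper": 1}, {"tx": 0, "ty": 0, "tz": 0, "ax": 0, "ay": 0, "az": 0, "gripper": 1}])

```text
time_s: 2.27
position: [0.5505, -0.0903, 0.1557]
eef_rot: [-0.003, 0.034, 0.999, -0.001]
ft_force: [0.7, -0.4, 0.9]
gripper_width: -0.0
```

```bash
python3 - <<'E'
from h import *
s=telemetry.observe();print(s['position'],s['ft_force'])
im=imaging.read_camera('scene');crop('scene',im,(275,205),45,8,'pics/s1.png')
im=imaging.read_camera('top');crop('top',im,(370,200),45,8,'pics/t1.png')
E
```

```text
[ 0.55051626 -0.09026635  0.15570024] [ 0.71467947 -0.43982489  0.94460334]
```

View pics/s1.png

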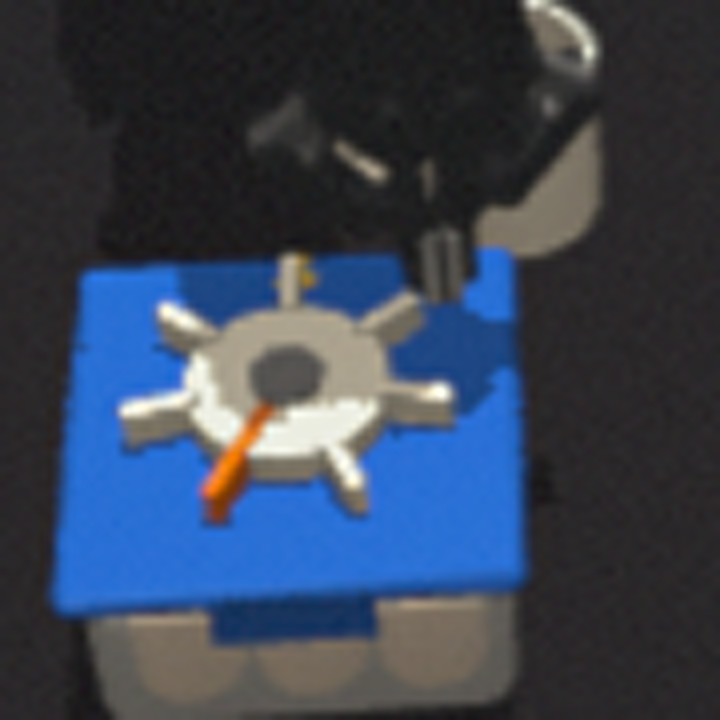

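View pics/t1.png

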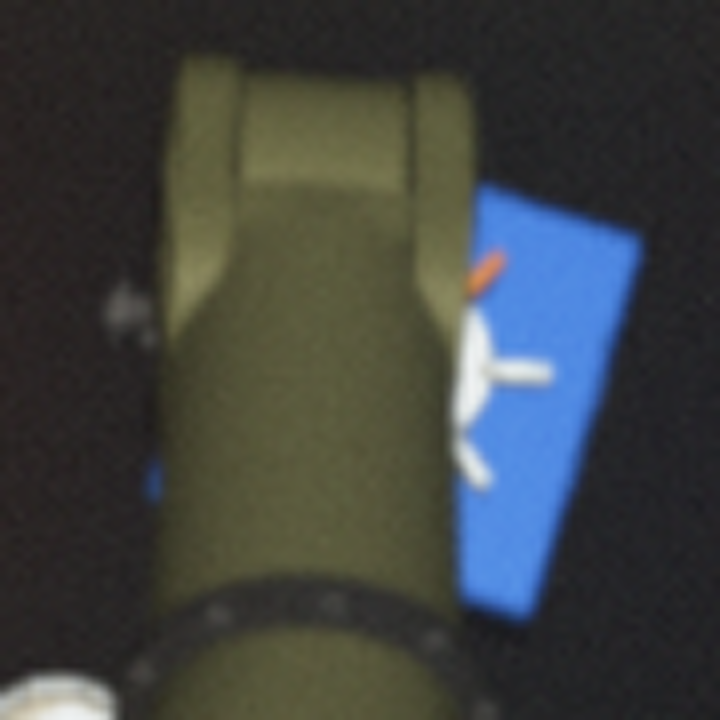

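The scene view shows the closed fingertip at crop (440,270), above the gap between the upper-right tab (405,310) and the right tab (430,395). I'll go down part way and let it settle.

Request:
send_rows(plan=[{"tx": 0, "ty": 0, "tz": 0, "ax": 0, "ay": 0, "az": 0, "gripper": 1}, {"tx": 0, "ty": 0, "tz": -0.3, "ax": 0, "ay": 0, "az": 0, "gripper": 1}, {"tx": 0, "ty": 0, "tz": -0.1, "ax": 0, "ay": 0, "az": 0, "gripper": 1}, {"tx": 0, "ty": 0, "tz": 0, "ax": 0, "ay": 0, "az": 0, "gripper": 1}, {"tx": 0, "ty": 0, "tz": 0, "ax": 0, "ay": 0, "az": 0, "gripper": 1}])

```text
time_s: 2.78
position: [0.5514, -0.085, 0.1484]
eef_rot: [-0.0, 0.031, 1.0, 0.0]
ft_force: [-0.0, 0.4, 0.0]
gripper_width: -0.0002
```

Request:
send_rows(plan=[{"tx": 0.07, "ty": -0.26, "tz": 0, "ax": 0, "ay": 0, "az": 0, "gripper": 1}, {"tx": 0, "ty": 0, "tz": 0, "ax": 0, "ay": 0, "az": 0, "gripper": 1}, {"tx": 0, "ty": 0, "tz": -0.3, "ax": 0, "ay": 0, "az": 0, "gripper": 1}, {"tx": 0, "ty": 0, "tz": -0.2, "ax": 0, "ay": 0, "az": 0, "gripper": 1}, {"tx": 0, "ty": 0, "tz": 0, "ax": 0, "ay": 0, "az": 0, "gripper": 1}])

```text
time_s: 3.2
position: [0.5527, -0.0933, 0.1316]
eef_rot: [-0.001, 0.032, 0.999, 0.0]
ft_force: [-0.8, -0.1, -0.2]
gripper_width: 0.0003
```

```bash
python3 - <<'E'
from h import *
s=telemetry.observe();print(s['position'],s['ft_force'])
im=imaging.read_camera('scene');crop('scene',im,(275,205),45,8,'pics/s2.png')
# arc rows
c=np.array([.5495,-.150]);r=.057
for a in range(86,30,-4):
    p=lambda t:c+r*np.array([np.cos(np.radians(t)),np.sin(np.radians(t))])
    print(a,p(a).round(4),((p(a-4)-p(a))/.03).round(3))
E
```

```text
[ 0.55272945 -0.09329136  0.13160188] [-0.81339307 -0.14495076 -0.17060362]
86 [ 0.5535 -0.0931] [ 0.132 -0.014]
82 [ 0.5574 -0.0936] [ 0.131 -0.023]
78 [ 0.5614 -0.0942] [ 0.129 -0.032]
74 [ 0.5652 -0.0952] [ 0.126 -0.041]
70 [ 0.569  -0.0964] [ 0.123 -0.05 ]
66 [ 0.5727 -0.0979] [ 0.119 -0.058]
62 [ 0.5763 -0.0997] [ 0.115 -0.066]
58 [ 0.5797 -0.1017] [ 0.11  -0.074]
54 [ 0.583  -0.1039] [ 0.105 -0.082]
50 [ 0.5861 -0.1063] [ 0.099 -0.089]
46 [ 0.5891 -0.109 ] [ 0.092 -0.095]
42 [ 0.5919 -0.1119] [ 0.085 -0.102]
38 [ 0.5944 -0.1149] [ 0.078 -0.107]
34 [ 0.5968 -0.1181] [ 0.07  -0.112]
```

View pics/s2.png

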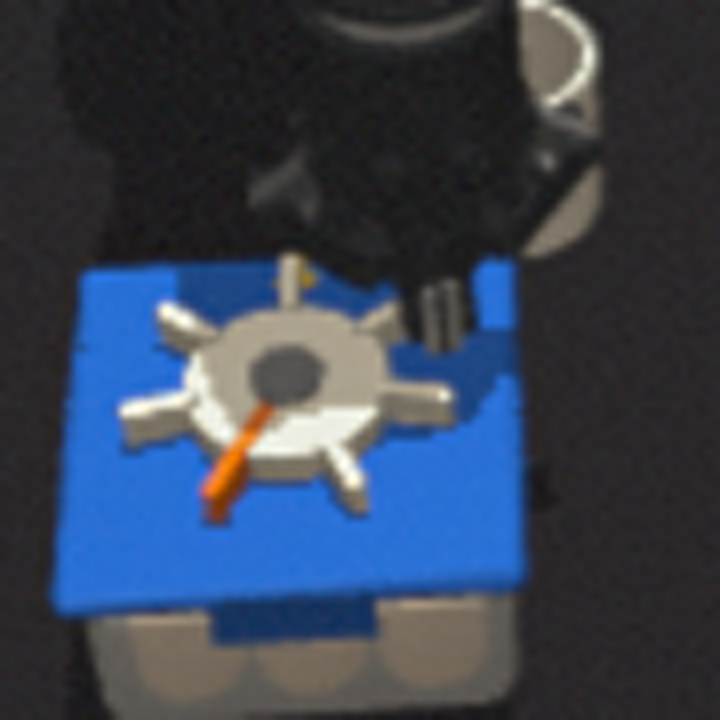

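The fingertip is at crop (438,345), in the gap and clear of both tabs. I'll lower it the rest of the way and start the sweep.

Request:
send_rows(plan=[{"tx": 0, "ty": 0, "tz": -0.2, "ax": 0, "ay": 0, "az": 0, "gripper": 1}, {"tx": 0, "ty": 0, "tz": -0.1, "ax": 0, "ay": 0, "az": 0, "gripper": 1}, {"tx": 0, "ty": 0, "tz": 0, "ax": 0, "ay": 0, "az": 0, "gripper": 1}, {"tx": 0, "ty": 0, "tz": 0, "ax": 0, "ay": 0, "az": 0, "gripper": 1}])

```text
time_s: 3.58
position: [0.5536, -0.0933, 0.124]
eef_rot: [-0.0, 0.032, 0.999, 0.0]
ft_force: [-0.2, 0.1, 0.6]
gripper_width: -0.0
```

Request:
send_rows(plan=[{"tx": 0.13, "ty": -0.014, "tz": 0, "ax": 0, "ay": 0, "az": -0.011, "gripper": 1}, {"tx": 0.13, "ty": -0.023, "tz": 0, "ax": 0, "ay": 0, "az": -0.011, "gripper": 1}, {"tx": 0.13, "ty": -0.03, "tz": 0, "ax": 0, "ay": 0, "az": -0.011, "gripper": 1}, {"tx": 0, "ty": 0, "tz": 0, "ax": 0, "ay": 0, "az": 0, "gripper": 1}])

```text
time_s: 3.92
position: [0.5659, -0.0954, 0.1244]
eef_rot: [0.0, 0.136, 0.991, -0.0]
ft_force: [-1.3, -0.3, 0.4]
gripper_width: -0.0002
```

Request:
send_rows(plan=[{"tx": 0.126, "ty": -0.041, "tz": 0, "ax": 0, "ay": 0, "az": -0.011, "gripper": 1}, {"tx": 0.123, "ty": -0.05, "tz": 0, "ax": 0, "ay": 0, "az": -0.011, "gripper": 1}, {"tx": 0.119, "ty": -0.058, "tz": 0, "ax": 0, "ay": 0, "az": -0.011, "gripper": 1}, {"tx": 0.115, "ty": -0.066, "tz": 0, "ax": 0, "ay": 0, "az": -0.011, "gripper": 1}, {"tx": 0, "ty": 0, "tz": 0, "ax": 0, "ay": 0, "az": 0, "gripper": 1}])

```text
time_s: 4.33
position: [0.5803, -0.1019, 0.1244]
eef_rot: [0.0, 0.271, 0.963, 0.0]
ft_force: [-0.0, -0.7, 0.3]
gripper_width: -0.0003
```

Request:
send_rows(plan=[{"tx": 0.11, "ty": -0.074, "tz": 0, "ax": 0, "ay": 0, "az": -0.011, "gripper": 1}, {"tx": 0.105, "ty": -0.082, "tz": 0, "ax": 0, "ay": 0, "az": -0.011, "gripper": 1}, {"tx": 0, "ty": 0, "tz": 0, "ax": 0, "ay": 0, "az": 0, "gripper": 1}])

```text
time_s: 4.58
position: [0.5866, -0.1068, 0.1243]
eef_rot: [0.0, 0.336, 0.942, -0.0]
ft_force: [0.2, -0.3, 0.4]
gripper_width: 0.0001
```

```bash
python3 - <<'E'
from h import *
s=telemetry.observe();print(s['position'],s['ft_force'])
im=imaging.read_camera('scene');crop('scene',im,(275,205),45,8,'pics/s3.png')
E
```

```text
[ 0.58657875 -0.10675238  0.12434704] [ 0.21876565 -0.25710371  0.35579034]
```

View pics/s3.png

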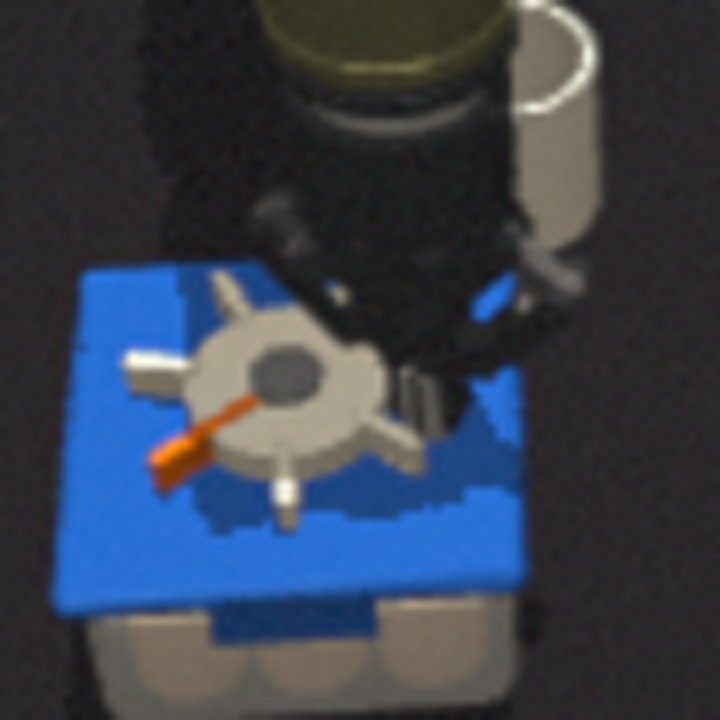

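The tab has turned about half a click: orange is at crop (180,460), and the box hasn't moved. I'll continue in small steps.

Request:
send_rows(plan=[{"tx": 0.099, "ty": -0.089, "tz": 0, "ax": 0, "ay": 0, "az": -0.011, "gripper": 1}, {"tx": 0, "ty": 0, "tz": 0, "ax": 0, "ay": 0, "az": 0, "gripper": 1}, {"tx": 0.092, "ty": -0.095, "tz": 0, "ax": 0, "ay": 0, "az": -0.011, "gripper": 1}, {"tx": 0, "ty": 0, "tz": 0, "ax": 0, "ay": 0, "az": 0, "gripper": 1}, {"tx": 0, "ty": 0, "tz": 0, "ax": 0, "ay": 0, "az": 0, "gripper": 1}])

```text
time_s: 5.05
position: [0.5918, -0.1121, 0.1242]
eef_rot: [-0.0, 0.398, 0.917, -0.0]
ft_force: [-0.3, 0.2, -0.7]
gripper_width: 0.0002
```

```bash
python3 - <<'E'
from h import *
s=telemetry.observe();print(s['position'],s['ft_force'])
im=imaging.read_camera('scene');crop('scene',im,(275,205),45,8,'pics/s4.png')
E
```

```text
[ 0.59178403 -0.11207529  0.12424476] [-0.31388325  0.16782755 -0.72997986]
```

View pics/s4.png

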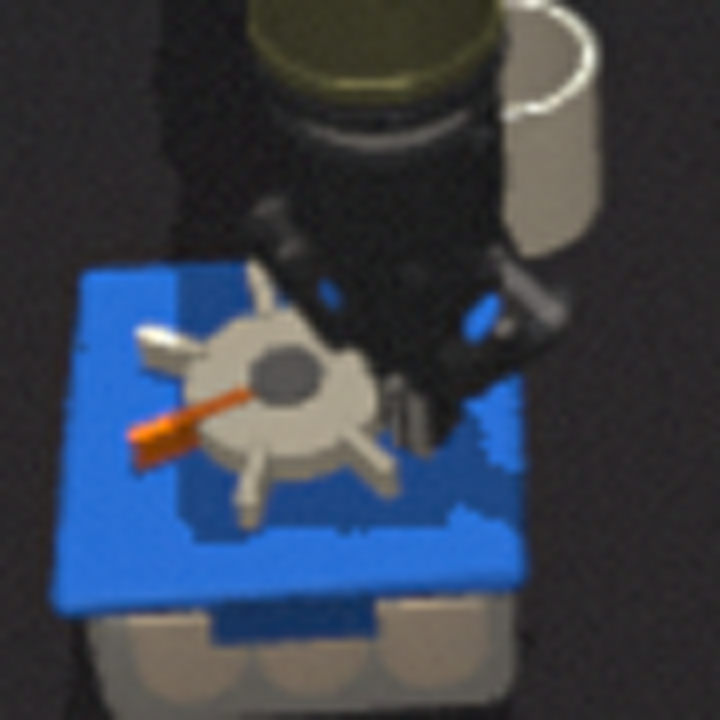

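```bash
cat >> h.py <<'E'
def ang(im,off=(230,160)):
    """orange angle from scene: top-lying orange pixels (r<34 stripe) on plane z=.111"""
    h=cv2.cvtColor(im,cv2.COLOR_RGB2HSV);m=cv2.inRange(h,np.array((4,150,60)),np.array((19,255,255)))
    k=np.zeros_like(m);k[180:235,230:305]=1;p=cv2.findNonZero(m*k).reshape(-1,2)
    w=np.array([ray('scene',q,.111)[:2] for q in p])-np.array([.5495,-.150])
    r=np.hypot(*w.T);s=(r<.036)&(r>.01)
    v=(w[s]/r[s,None]).mean(0);th=np.degrees(np.arctan2(v[1],v[0]))
    return s.sum(),th,-((th-163.3)%360)
E
python3 - <<'E'
from h import *
im=cv2.imread('pics/scene0.png')[:,:,::-1].copy();print(ang(im))
print(ang(imaging.read_camera('scene')), proj('scene',(.5495,-.15,.111)))
E
```

```text
(np.int64(9), np.float64(-49.714974740068456), np.float64(-146.98502525993155))
(np.int64(8), np.float64(-89.9579672262287), np.float64(-106.74203277377129)) [266.4664172  206.84235923]
```

Request:
send_rows(plan=[{"tx": 0, "ty": 0, "tz": 0, "ax": 0, "ay": 0, "az": 0, "gripper": 1}, {"tx": 0, "ty": 0, "tz": 0, "ax": 0, "ay": 0, "az": 0, "gripper": 1}, {"tx": 0, "ty": 0, "tz": 0, "ax": 0, "ay": 0, "az": 0, "gripper": 1}])

```text
time_s: 5.4
position: [0.592, -0.112, 0.1243]
eef_rot: [-0.0, 0.4, 0.917, -0.0]
ft_force: [0.5, 0.2, 0.5]
gripper_width: 0.0001
```

```bash
python3 - <<'E'
from h import *
s=telemetry.observe();print(s['position'],s['ft_force'])
im=imaging.read_camera('scene');print(ang(im));crop('scene',im,(275,205),45,8,'pics/s5.png')
im=imaging.read_camera('top');crop('top',im,(375,200),45,8,'pics/t5.png')
E
```

```text
[ 0.59196721 -0.11204204  0.12429213] [0.45295207 0.15374197 0.4852699 ]
(np.int64(9), np.float64(-97.3348700166199), np.float64(-99.36512998338009))
```

View pics/s5.png

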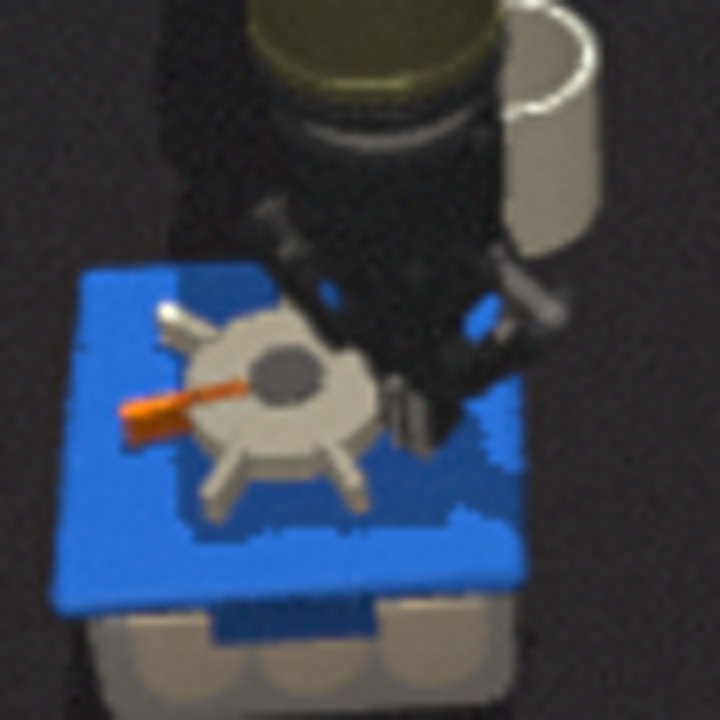

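View pics/t5.png

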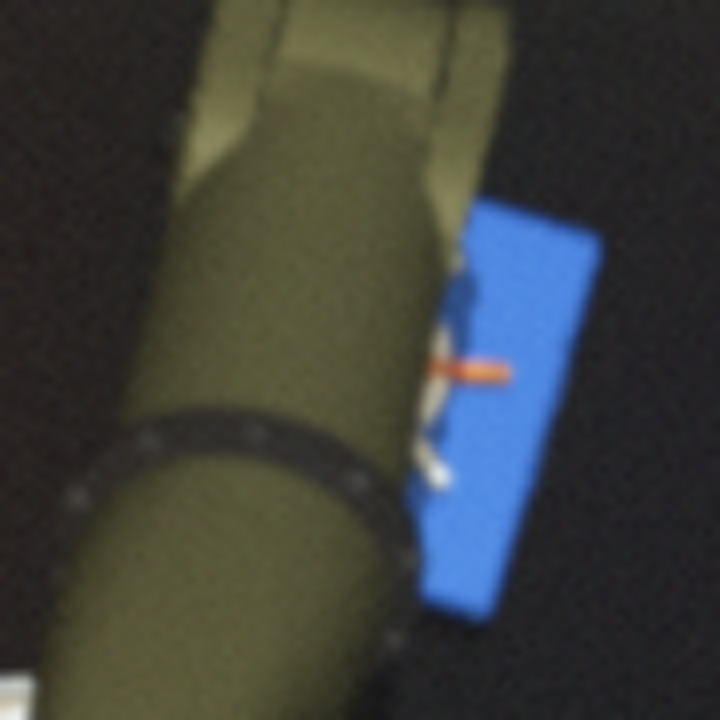

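It snapped to the first click: orange is at the right tab's old rest, scene crop (150,415) and top crop (475,373), with the box unmoved. The next stroke can continue along the same arc, ending 51.4° further on.

```bash
python3 - <<'E'
from h import *
s=telemetry.observe();print(s['q'].round(3))
c=np.array([.5495,-.150]);r=.057
p=lambda t:c+r*np.array([np.cos(np.radians(t)),np.sin(np.radians(t))])
for a in range(42,-66,-4): print(a,p(a).round(4),((p(a-4)-p(a))/.03).round(3))
E
```

```text
[ 0.056  0.596  0.144  1.728 -0.11   0.825  0.999]
42 [ 0.5919 -0.1119] [ 0.085 -0.102]
38 [ 0.5944 -0.1149] [ 0.078 -0.107]
34 [ 0.5968 -0.1181] [ 0.07  -0.112]
30 [ 0.5989 -0.1215] [ 0.062 -0.117]
26 [ 0.6007 -0.125 ] [ 0.054 -0.121]
22 [ 0.6023 -0.1286] [ 0.045 -0.125]
18 [ 0.6037 -0.1324] [ 0.037 -0.127]
14 [ 0.6048 -0.1362] [ 0.028 -0.13 ]
10 [ 0.6056 -0.1401] [ 0.018 -0.131]
6 [ 0.6062 -0.144 ] [ 0.009 -0.132]
2 [ 0.6065 -0.148 ] [ 0.    -0.133]
-2 [ 0.6065 -0.152 ] [-0.009 -0.132]
-6 [ 0.6062 -0.156 ] [-0.018 -0.131]
-10 [ 0.6056 -0.1599] [-0.028 -0.13 ]
-14 [ 0.6048 -0.1638] [-0.037 -0.127]
-18 [ 0.6037 -0.1676] [-0.045 -0.125]
-22 [ 0.6023 -0.1714] [-0.054 -0.121]
-26 [ 0.6007 -0.175 ] [-0.062 -0.117]
-30 [ 0.5989 -0.1785] [-0.07  -0.112]
-34 [ 0.5968 -0.1819] [-0.078 -0.107]
-38 [ 0.5944 -0.1851] [-0.085 -0.102]
-42 [ 0.5919 -0.1881] [-0.092 -0.095]
-46 [ 0.5891 -0.191 ] [-0.099 -0.089]
-50 [ 0.5861 -0.1937] [-0.105 -0.082]
-54 [ 0.583  -0.1961] [-0.11  -0.074]
-58 [ 0.5797 -0.1983] [-0.115 -0.066]
-62 [ 0.5763 -0.2003] [-0.119 -0.058]
```

Request:
send_rows(plan=[{"tx": 0.085, "ty": -0.102, "tz": 0, "ax": 0, "ay": 0, "az": -0.011, "gripper": 1}, {"tx": 0.078, "ty": -0.107, "tz": 0, "ax": 0, "ay": 0, "az": -0.011, "gripper": 1}, {"tx": 0.07, "ty": -0.112, "tz": 0, "ax": 0, "ay": 0, "az": -0.011, "gripper": 1}, {"tx": 0.062, "ty": -0.117, "tz": 0, "ax": 0, "ay": 0, "az": -0.011, "gripper": 1}, {"tx": 0, "ty": 0, "tz": 0, "ax": 0, "ay": 0, "az": 0, "gripper": 1}])

```text
time_s: 5.92
position: [0.6012, -0.1259, 0.1243]
eef_rot: [0.0, 0.524, 0.852, -0.0]
ft_force: [-0.1, 0.4, -0.1]
gripper_width: 0.0001
```

Request:
send_rows(plan=[{"tx": 0.054, "ty": -0.121, "tz": 0, "ax": 0, "ay": 0, "az": -0.011, "gripper": 1}, {"tx": 0.045, "ty": -0.125, "tz": 0, "ax": 0, "ay": 0, "az": -0.011, "gripper": 1}, {"tx": 0.037, "ty": -0.127, "tz": 0, "ax": 0, "ay": 0, "az": -0.011, "gripper": 1}, {"tx": 0.028, "ty": -0.13, "tz": 0, "ax": 0, "ay": 0, "az": -0.011, "gripper": 1}, {"tx": 0, "ty": 0, "tz": 0, "ax": 0, "ay": 0, "az": 0, "gripper": 1}])

```text
time_s: 6.33
position: [0.606, -0.1405, 0.1242]
eef_rot: [0.0, 0.636, 0.772, -0.0]
ft_force: [0.2, -0.4, 0.3]
gripper_width: 0.0001
```

Request:
send_rows(plan=[{"tx": 0.018, "ty": -0.131, "tz": 0, "ax": 0, "ay": 0, "az": -0.011, "gripper": 1}, {"tx": 0.009, "ty": -0.132, "tz": 0, "ax": 0, "ay": 0, "az": -0.011, "gripper": 1}, {"tx": 0, "ty": -0.133, "tz": 0, "ax": 0, "ay": 0, "az": -0.011, "gripper": 1}, {"tx": 0, "ty": 0, "tz": 0, "ax": 0, "ay": 0, "az": 0, "gripper": 1}, {"tx": 0, "ty": 0, "tz": 0, "ax": 0, "ay": 0, "az": 0, "gripper": 1}])

```text
time_s: 6.75
position: [0.6064, -0.152, 0.1242]
eef_rot: [-0.0, 0.71, 0.704, -0.0]
ft_force: [0.6, -0.0, -0.5]
gripper_width: -0.0
```

```bash
python3 - <<'E'
from h import *
s=telemetry.observe();print(s['position'],s['ft_force'],s['q'].round(2))
im=imaging.read_camera('scene');print(ang(im));crop('scene',im,(275,205),45,8,'pics/s6.png')
E
```

```text
[ 0.60643034 -0.1520336   0.12420588] [ 0.64164589 -0.00499773 -0.4890773 ] [-0.01  0.65  0.36  1.67 -0.28  0.88  0.46]
(np.int64(10), np.float64(-121.01792640577308), np.float64(-75.68207359422689))
```

View pics/s6.png

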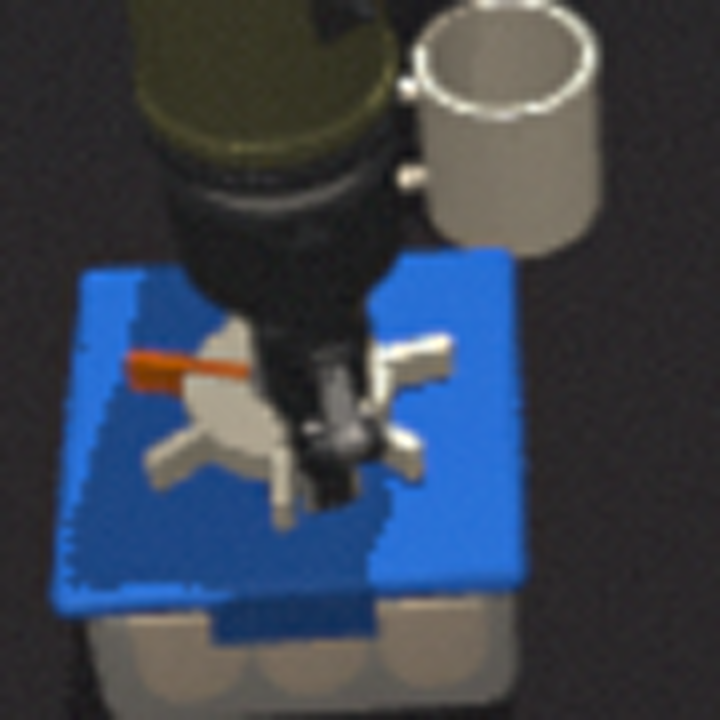

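About half of the second click is done: orange is at crop (155,370), and q7 has plenty of room. I'll push on 8° and wait for the snap.

Request:
send_rows(plan=[{"tx": -0.009, "ty": -0.132, "tz": 0, "ax": 0, "ay": 0, "az": -0.011, "gripper": 1}, {"tx": 0, "ty": 0, "tz": 0, "ax": 0, "ay": 0, "az": 0, "gripper": 1}, {"tx": -0.018, "ty": -0.131, "tz": 0, "ax": 0, "ay": 0, "az": -0.011, "gripper": 1}, {"tx": 0, "ty": 0, "tz": 0, "ax": 0, "ay": 0, "az": 0, "gripper": 1}, {"tx": 0, "ty": 0, "tz": 0, "ax": 0, "ay": 0, "az": 0, "gripper": 1}])

```text
time_s: 7.22
position: [0.6057, -0.16, 0.1243]
eef_rot: [-0.0, 0.757, 0.653, -0.0]
ft_force: [0.0, 0.4, -0.4]
gripper_width: -0.0
```

Request:
send_rows(plan=[{"tx": 0, "ty": 0, "tz": 0, "ax": 0, "ay": 0, "az": 0, "gripper": 1}, {"tx": 0, "ty": 0, "tz": 0, "ax": 0, "ay": 0, "az": 0, "gripper": 1}, {"tx": 0, "ty": 0, "tz": 0, "ax": 0, "ay": 0, "az": 0, "gripper": 1}, {"tx": 0, "ty": 0, "tz": 0, "ax": 0, "ay": 0, "az": 0, "gripper": 1}])

```text
time_s: 7.55
position: [0.6058, -0.1599, 0.1243]
eef_rot: [-0.0, 0.758, 0.652, 0.0]
ft_force: [0.8, -0.0, -0.1]
gripper_width: -0.0002
```

```bash
python3 - <<'E'
from h import *
s=telemetry.observe();print(s['position'],s['ft_force'],s['q'].round(2))
im=imaging.read_camera('scene');print(ang(im));crop('scene',im,(275,205),45,8,'pics/s7.png')
E
```

```text
[ 0.60584391 -0.15992498  0.12427138] [ 0.79447286 -0.03266091 -0.10323837] [-0.02  0.66  0.4   1.66 -0.31  0.89  0.36]
(np.int64(0), np.float64(nan), np.float64(nan))h.py:33: RuntimeWarning: Mean of empty slice.
  v=(w[s]/r[s,None]).mean(0);th=np.degrees(np.arctan2(v[1],v[0]))
  ret = um.true_divide(
```

View pics/s7.png

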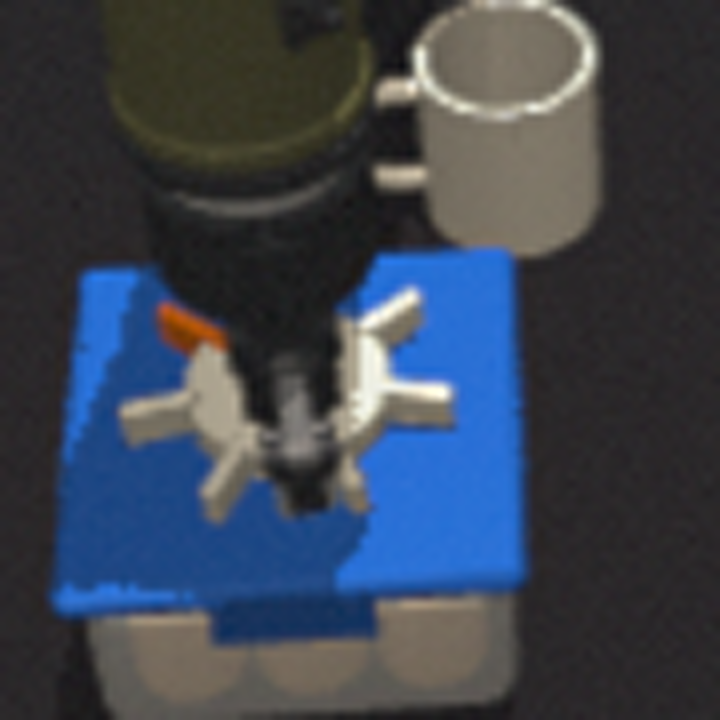

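The second click is done: orange is at crop (190,325), one click before the pointer. The third stroke follows at the same pace.

Request:
send_rows(plan=[{"tx": -0.028, "ty": -0.13, "tz": 0, "ax": 0, "ay": 0, "az": -0.011, "gripper": 1}, {"tx": -0.037, "ty": -0.127, "tz": 0, "ax": 0, "ay": 0, "az": -0.011, "gripper": 1}, {"tx": -0.045, "ty": -0.125, "tz": 0, "ax": 0, "ay": 0, "az": -0.011, "gripper": 1}, {"tx": -0.054, "ty": -0.121, "tz": 0, "ax": 0, "ay": 0, "az": -0.011, "gripper": 1}, {"tx": 0, "ty": 0, "tz": 0, "ax": 0, "ay": 0, "az": 0, "gripper": 1}])

```text
time_s: 8.02
position: [0.6005, -0.1759, 0.1243]
eef_rot: [0.0, 0.842, 0.539, -0.0]
ft_force: [0.2, 0.3, 0.3]
gripper_width: 0.0002
```

Request:
send_rows(plan=[{"tx": -0.062, "ty": -0.117, "tz": 0, "ax": 0, "ay": 0, "az": -0.011, "gripper": 1}, {"tx": -0.07, "ty": -0.112, "tz": 0, "ax": 0, "ay": 0, "az": -0.011, "gripper": 1}, {"tx": -0.078, "ty": -0.107, "tz": 0, "ax": 0, "ay": 0, "az": -0.011, "gripper": 1}, {"tx": -0.085, "ty": -0.102, "tz": 0, "ax": 0, "ay": 0, "az": -0.011, "gripper": 1}, {"tx": 0, "ty": 0, "tz": 0, "ax": 0, "ay": 0, "az": 0, "gripper": 1}])

```text
time_s: 8.43
position: [0.5919, -0.1886, 0.1243]
eef_rot: [0.0, 0.908, 0.419, -0.0]
ft_force: [-0.6, 0.1, -0.1]
gripper_width: -0.0003
```

Request:
send_rows(plan=[{"tx": -0.092, "ty": -0.095, "tz": 0, "ax": 0, "ay": 0, "az": -0.011, "gripper": 1}, {"tx": -0.099, "ty": -0.089, "tz": 0, "ax": 0, "ay": 0, "az": -0.011, "gripper": 1}, {"tx": -0.105, "ty": -0.082, "tz": 0, "ax": 0, "ay": 0, "az": -0.011, "gripper": 1}, {"tx": 0, "ty": 0, "tz": 0, "ax": 0, "ay": 0, "az": 0, "gripper": 1}, {"tx": 0, "ty": 0, "tz": 0, "ax": 0, "ay": 0, "az": 0, "gripper": 1}])

```text
time_s: 8.85
position: [0.5832, -0.196, 0.1242]
eef_rot: [-0.0, 0.945, 0.326, -0.0]
ft_force: [-0.3, 0.8, -0.0]
gripper_width: -0.0002
```

```bash
python3 - <<'E'
from h import *
s=telemetry.observe();print(s['position'],s['ft_force'],s['q'].round(2))
im=imaging.read_camera('scene');crop('scene',im,(275,205),45,8,'pics/s8.png')
E
```

```text
[ 0.58321941 -0.19604666  0.12423002] [-0.25965252  0.77775964 -0.01659266] [-0.07  0.69  0.61  1.7  -0.48  0.91 -0.18]
```

View pics/s8.png

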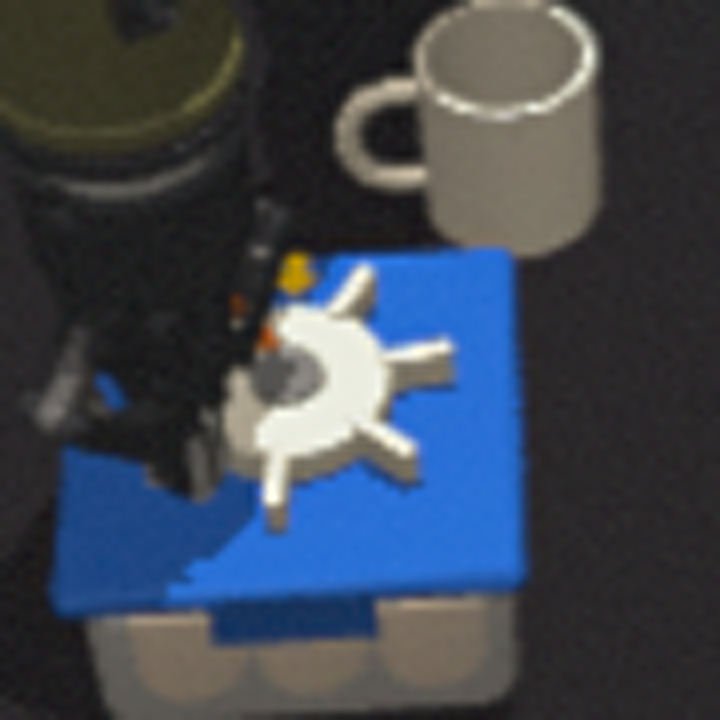

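Request:
send_rows(plan=[{"tx": -0.11, "ty": -0.074, "tz": 0, "ax": 0, "ay": 0, "az": -0.011, "gripper": 1}, {"tx": 0, "ty": 0, "tz": 0, "ax": 0, "ay": 0, "az": 0, "gripper": 1}, {"tx": -0.11, "ty": -0.066, "tz": 0, "ax": 0, "ay": 0, "az": -0.011, "gripper": 1}, {"tx": 0, "ty": 0, "tz": 0, "ax": 0, "ay": 0, "az": 0, "gripper": 1}, {"tx": 0, "ty": 0, "tz": 0, "ax": 0, "ay": 0, "az": 0, "gripper": 1}])

```text
time_s: 9.32
position: [0.5767, -0.2004, 0.1243]
eef_rot: [0.0, 0.966, 0.259, -0.0]
ft_force: [-0.3, 1.1, -0.0]
gripper_width: 0.0001
```

Request:
send_rows(plan=[{"tx": 0, "ty": 0, "tz": 0, "ax": 0, "ay": 0, "az": 0, "gripper": 1}, {"tx": 0, "ty": 0, "tz": 0, "ax": 0, "ay": 0, "az": 0, "gripper": 1}, {"tx": 0, "ty": 0, "tz": 0, "ax": 0, "ay": 0, "az": 0, "gripper": 1}, {"tx": 0, "ty": 0, "tz": 0, "ax": 0, "ay": 0, "az": 0, "gripper": 1}])

```text
time_s: 9.65
position: [0.5767, -0.2004, 0.1243]
eef_rot: [-0.0, 0.966, 0.258, 0.0]
ft_force: [-0.7, 0.2, 0.4]
gripper_width: 0.0002
```

```bash
python3 - <<'E'
from h import *
s=telemetry.observe();print(s['position'],s['ft_force'],s['q'].round(2))
im=imaging.read_camera('scene');crop('scene',im,(275,205),45,8,'pics/s9.png')
E
```

```text
[ 0.57669678 -0.20040142  0.12429708] [-0.65272258  0.15736367  0.41118499] [-0.09  0.69  0.65  1.71 -0.51  0.92 -0.28]
```

View pics/s9.png

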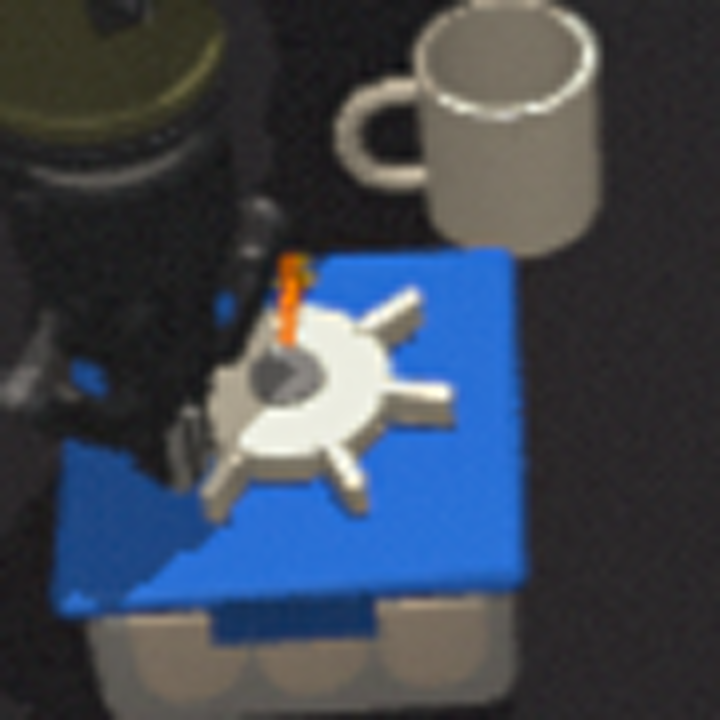

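The orange tab now sits at the pointer (crop (292,265)). I'll lift straight up, then retreat.

Request:
send_rows(plan=[{"tx": 0, "ty": 0, "tz": 0.3, "ax": 0, "ay": 0, "az": 0, "gripper": 1}, {"tx": 0, "ty": 0, "tz": 0.5, "ax": 0, "ay": 0, "az": 0, "gripper": 1}, {"tx": 0, "ty": 0, "tz": 0.8, "ax": 0, "ay": 0, "az": 0, "gripper": 1}, {"tx": 0, "ty": 0, "tz": 1, "ax": 0, "ay": 0, "az": 0, "gripper": 1}, {"tx": 0, "ty": 0, "tz": 1, "ax": 0, "ay": 0, "az": 0, "gripper": 1}])

```text
time_s: 10.12
position: [0.5761, -0.2005, 0.2338]
eef_rot: [-0.0, 0.966, 0.257, -0.0]
ft_force: [0.8, -0.4, -0.2]
gripper_width: -0.0
```

Request:
send_rows(plan=[{"tx": -0.3, "ty": 0.8, "tz": 0.8, "ax": 0, "ay": 0, "az": 0, "gripper": 1}, {"tx": -0.4, "ty": 0.9, "tz": 0.2, "ax": 0, "ay": 0, "az": 0, "gripper": 1}, {"tx": -0.4, "ty": 0.9, "tz": 0, "ax": 0, "ay": 0, "az": 0, "gripper": 1}, {"tx": -0.4, "ty": 0.9, "tz": 0, "ax": 0, "ay": 0, "az": 0, "gripper": 1}, {"tx": -0.4, "ty": 0.9, "tz": 0, "ax": 0, "ay": 0, "az": 0, "gripper": 1}])

```text
time_s: 10.53
position: [0.5189, -0.0676, 0.2632]
eef_rot: [-0.0, 0.966, 0.257, 0.001]
ft_force: [0.7, 0.9, 1.8]
gripper_width: 0.0003
```

Request:
send_rows(plan=[{"tx": -0.2, "ty": 0.9, "tz": 0, "ax": 0, "ay": 0, "az": 0, "gripper": 1}, {"tx": -0.2, "ty": 0.9, "tz": 0, "ax": 0, "ay": 0, "az": 0, "gripper": 1}, {"tx": -0.2, "ty": 0.9, "tz": 0, "ax": 0, "ay": 0, "az": 0, "gripper": 1}, {"tx": 0, "ty": 0.9, "tz": 0, "ax": 0, "ay": 0, "az": 0, "gripper": 1}, {"tx": 0, "ty": 0, "tz": 0, "ax": 0, "ay": 0, "az": 0, "gripper": 1}])

```text
time_s: 10.95
position: [0.5013, 0.0456, 0.2624]
eef_rot: [-0.002, 0.965, 0.261, 0.0]
ft_force: [-0.1, 0.2, -0.0]
gripper_width: -0.0001
```

```bash
python3 - <<'E'
from h import *
s=telemetry.observe();print(s['position'],s['ft_force'])
im=imaging.read_camera('scene');crop('scene',im,(275,205),45,7,'pics/s10.png')
im=imaging.read_camera('top');print(wheel(im));cv2.imwrite('pics/t10.png',im[:,:,::-1])
E
```

```text
[0.50131451 0.0456415  0.26240972] [-0.09031082  0.20660257 -0.00964175]
{'lid': ((0.5494567155838013, -0.14976739883422852), (0.17412634193897247, 0.1767037957906723), 73.54429626464844), 'orange': (1, array([ 0.50051049, -0.13597373])), 'yellow': (4, array([ 0.48435907, -0.13092505]))}
```

View pics/s10.png

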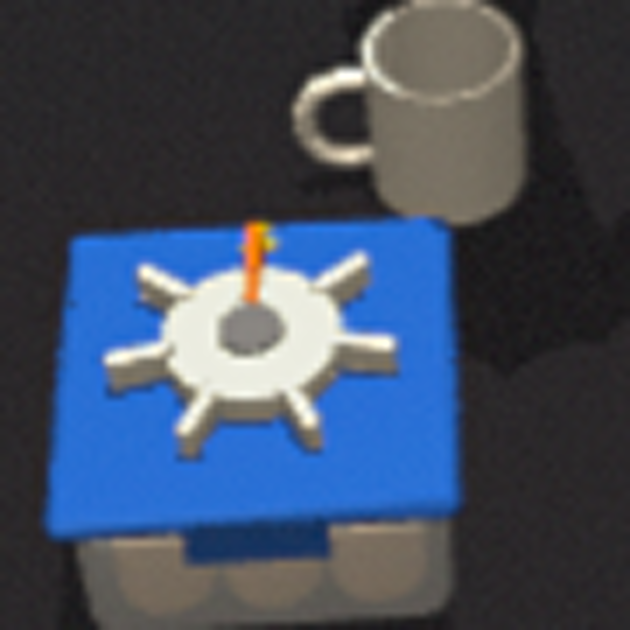

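View pics/t10.png

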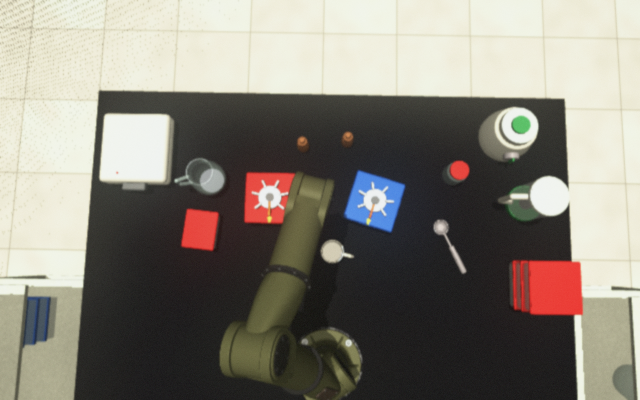

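The orange tab rests at the blue pointer (top pixel (369,218)). The blue lid is within about 0.2 mm of where it started, the red wheel still points at its pointer (270,216), and nothing else has moved. The arm is clear, so I'm handing in.

```bash
python3 -c "
from station import robot; print(robot.finish_job())"
```

```text
the job is handed in; nothing more can be done
None
```

The blue wheel's orange tab now rests at the yellow pointer, and I handed the job in at about 11 s of the 67 s allowed. I turned the wheel three clicks clockwise with the closed fingertip. Each click was pushed just past half and left to snap on, then I lifted straight out and moved clear.

- **Wheel:** both cameras show the orange tab at the pointer, with no overrun.
- **Blue box:** the measured lid centre moved about 0.15 mm and its angle about 0.2°, which is within measurement noise.
- **Other things:** by eye in the last top picture, the red wheel is still at its pointer and nothing else has moved. The arm hides a corner of the red lid there.
- **Forces:** wrist readings stayed within about 2 N.

**Failed or disagreed:**
- My first four move calls were refused because each row needs all seven numbers; nothing moved.
- The script I used to read the wheel angle from the scene camera was about 7° off and failed once when the gripper hid the stripe. I judged the clicks from the pictures instead.

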